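# Hold the setting pin through guide bush and die bush

## Task

Line up the punching unit so that I can tighten its clamp screws: push the carriage in by its black knob until the die bush stands under the guide bush of the arm, then take the longer of the two setting pins from the rack and pass it, nose first, down through the guide bush and on into the die bush. Finish while still holding the pin upright and still in the gripper, its shoulder about 10 mm above the top of the guide bush so that it does not rest there. Leave the short pin in the rack and do not disturb the other things on the table.

Things in the scene. Friction and masses are not known exactly. Their poses are not given: they have to be found in the camera images.
- punch_frame: C-frame punching unit, grey cast frame on a base 110 mm (its x) by 225 mm (its y, from -132 to +93) and 14 mm thick, fixed to the table. Origin on the table exactly under the axis of the guide bush, z up; the column (52 x 46 mm, y from +41 to +87) stands at its +y end, the arm reaches from it in -y to a round boss of 48 mm diameter, top 127 mm above the table, the screw heads on the column, 131 mm, are its highest points. Gib strips beside the slide are 29 mm high.
- guide_bush (a point): centre of the top face of the guide bush, a brass bush in the boss of the arm: through bore 15.5 mm, 27 mm long (from 127 down to 100 mm above the table), vertical, top flush with the boss. Axes as punch_frame.
- die_bush (a point): centre of the top face of the die bush in the carriage's steel block (64 x 62 mm, top 62 mm above the table): bore 15.5 mm, vertical, open down to the base plate at 14 mm above the table. It moves with the carriage, only along punch_frame's y.
- carriage_knob (a point): the black knob of the carriage, an upright round knob of 25 mm greatest diameter from 72 to 113 mm above the table on a 10 mm stud; this point lies on its axis 97 mm above the table, always 90 mm from the die bush's axis in punch_frame's -y. Free on all sides; it can be pinched across punch_frame's x.
- carriage (a joint): travel of the carriage, m: 0 when the die bush is exactly under the guide bush, positive when drawn out towards punch_frame's -y, range -0.012 to 0.042, no stop or click at 0. About 3 N moves it, and it stays where it is left. At the start it is drawn out by 12 to 35 mm. If it is left a few millimetres off, the pin's tapered nose draws it into line (up to about 4 mm).
- pin_rack: aluminium block 50 mm (x) by 116 mm (y), 50 mm high, fixed to the table; two upright sockets of 15.5 mm bore, 35 mm deep, at y = -31 and +31 mm, one setting pin in each (which is where varies). Origin at the centre of its underside.
- long_pin: the long setting pin, turned steel, standing nose down in the rack, about 0.2 kg. Origin at the tip of the nose, its z up along the pin. Shank 14 mm diameter, 108 mm long, of which the first 15 mm taper to a 5 mm tip; above it the grip, 20 mm diameter and 50 mm long (108 to 158 mm from the tip), with turned rings. In the rack its tip is 15 mm above the table and its top 173 mm.
- long_pin_shoulder (a point): centre of the shoulder of the long pin, the underside of the grip, 108 mm from the tip of the nose.
- short_pin: the short setting pin, the same but with a shank of 62 mm (112 mm in all; in the rack its top is 127 mm above the table): too short to reach the die bush. Stays in the rack.
- hex_key: bystander: black hex key 33 x 98 x 7 mm, lying beside the unit.
- gauge_block: bystander: steel slot gauge 22 x 56 x 12 mm, lying behind the unit.
- bolt_1: bystander: bolt 36 mm tall standing on its head behind the unit.
- spare_punch: bystander: dark steel punch, 16 mm diameter, 53 mm tall, standing behind the unit.
- clip_1: bystander: black moulded clip 46 x 67 x 28 mm behind the rack.
- clip_2: bystander: black moulded clip 47 x 74 x 31 mm behind the rack, beside the other.
- ear_defenders: bystander: black ear defenders 151 x 151 x 80 mm at the left of the table.
Things that resemble listed ones, but are neither listed nor needed, are in the scene too. Leave any blue look-alike of the long_pin alone.

How it is judged (in metres and radians):
On the way, in this order (a step that is already met when the one before it is completed fails the run):
1. the long pin has been drawn out of the rack (height (world z) of long_pin above 0.055 m), for 0.1 s.
2. its nose has come through the guide bush (horizontal distance between long_pin and guide_bush below 0.006 m and height (world z) of long_pin below 0.099 m), for 0.05 s.
At the end, for the whole second after the job is handed in: Long pin gripped by the fingers (over 3 N), still, upright within 0.05 rad; shoulder 3 to 20 mm above the guide bush and within 3 mm of its axis; nose at least 24 mm down the die bush and within 3 mm of its axis; carriage within 3 mm of line; short pin within 20 mm of its start (value of joint carriage between -0.003 and 0.003 m and z of long_pin_shoulder in the frame of guide_bush between 0.003 and 0.02 m and horizontal distance between long_pin_shoulder and guide_bush below 0.003 m and z of long_pin in the frame of die_bush below -0.024 m and horizontal distance between long_pin and die_bush below 0.003 m and angle between long_pin's own z axis and vertical below 0.05 rad and linear speed of long_pin below 0.01 m/s and contact force between the fingers and long_pin above 3 N and distance of short_pin from where it was at the start of the episode below 0.02 m); the arm keeps its last pose, push and grip.
It fails at once if a bystander was shifted by more than 20 mm (distance of any of hex_key, gauge_block, bolt_1, spare_punch, clip_1, clip_2, ear_defenders from where it was at the start of the episode above 0.02 m).
It fails at once if the short pin was taken out of the rack (distance of short_pin from where it was at the start of the episode above 0.02 m).
It also fails if it takes over 56 s, if anything falls off the work surface, if the arm or the gripper's body presses on something with over 40 N, if the wrist force passes 120 N, or if a joint passes its speed limit or range.

## Robot

A 6-joint arm with a two-finger parallel gripper is mounted at the origin on a cart in front of the work surface, level with it; the furniture and walls round the work are solid. World frame = base frame: x ahead of the robot, y to its left, z up, the work surface at z = 0. Lengths are in mm, angles in rad, forces in N, time in s.
With the tool pointing down it reaches from about 350 to 775 mm from the base axis. Payload 7.3 kg.
Tool frame: the origin (TCP) lies at the very end of the fingers, on their centre line; the grasp point (between the pads) lies 19 mm behind it; z points along the fingers, y is the line along which they close (so a half turn about z gives the same grasp; the last joint's range is limited). The gripper opens to 92 mm and grips with 3 to 60 N. Pads are 19 mm wide; open, the fingers measure 130 mm over their backs; the gripper's body (75 mm by 190 mm) begins 47 mm behind the grasp point.
Start: joints at [1.078, 0.342, 1.524, -0, 1.275, -0.146], TCP at [178.429, 493.769, 226.741] pointing down, gripper open.
Joint ranges: [-2.53, 2.53], [-0.77, 2.02], [0.04, 2.7], [-1, 4.14], [0.28, 2.66], [-3.11, 3.11]. Speed limits (rad/s): [2.57, 2.57, 3.14, 3.14, 3.14, 3.14].

## Interface

Orientations are given as [roll, pitch, yaw] about the fixed x, y, z axes, in that order (R = Rz(yaw) Ry(pitch) Rx(roll)).
In Python, from plant import * gives the robot as it stands.
- The arm moves only by the tool arm_command, never from a script. Its arguments are lists of equal length, an entry for each row: "gripper": the finger opening in mm, from 0 to 91.8; "dp": the shift along the tool's x, y, z in units of 25 mm (1.0 is 25 mm), a list of three; "twist": the turn about the tool's z in units of 5 degrees (1.0 is 5 degrees). A call has exactly 5 rows; each row shifts and turns the commanded pose from where the row before left it, along the tool's axes as they then stand; what a row does not reach is not made up. A row lasts 1/8 s, in which the tool goes at most 62.5 mm and 10.7 degrees, less where a joint would pass 70% of its speed; a pose out of reach is approached as far as the arm can. A call is refused whole if a number of a shift passes 1 or a number of a turn 1, either way. A call with a gripper value outside its range is refused whole. The fingers move at their own pace and stop on an object; the grip force is fixed at half the most. Time passes only in rows, so rows that do not move let the fingers close, or fill a call up. It gives the time, the measured TCP pose, the force, the opening and the grip force at its end, in the units of the state.
- get_obs(): the state, without advancing time (a new reading comes with each control period).
- capture(name): name is "side" or "top"; returns the picture (384x512x3 uint8, red, green, blue); there is no depth.
- get_calibration(name): a dict with "mtx" (3x3 intrinsics, pixels), "dist_coeffs" ([k1, k2, p1, p2, k3] as OpenCV has them; the pictures are not rectified), "position" and "attitude" of the camera in the world. Camera axes: x right, y down, z forward; pixel columns grow to the right and rows downward; lengths in mm; the calibration is good to about 2 mm. A picture is of the moment at which its call begins. get_calibration takes no time and is no camera call.
- close_job(): hands the job in; it is judged then, once.
The state is a dict: "time": time; "joint_positions": joint angles; "dq": joint speeds; "tau": joint torques, N m; "tool_pos": TCP position; "tcp_rot": TCP orientation; "contact_force": force on the tool from outside, world axes, zero at the start; "moment": the same for the moment, N m; "grip_width": finger opening in mm; "finger_force": force on a finger pad.
Only numpy, scipy, OpenCV 4.12 (cv2) and the standard library are available. Lean on these libraries where they do the work, as an engineer would, in place of code of your own. Each camera call takes 0.05 s, during which the arm holds its last target. There are 200 camera calls.

## Working session

There is one attempt and no reset: what is moved stays moved. The work goes in short steps, Python scripts to look and compute and a tool call to move; the robot and the scene stay as the last step left them, time stands still between calls to the robot, and variables do not carry over. Pictures are saved under pics/ and viewed, at most 10 in all, crops included, and the job is handed in when it is done.

Besides the shell and the picture viewer there is one more tool, called after "Request:" as a command line: name --pt "numbers of a row" for each row, then --argument value for the rest. arm_command: Moves the arm, as the interface text tells. Its arguments: {"type":"object","properties":{"gripper":{"type":"array"},"dp":{"type":"array"},"twist":{"type":"array"}},"required":["gripper","dp","twist"]}

```bash
mkdir -p pics; python3 - <<'E'
from plant import *
import cv2
for n in("side","top"):
    im=capture(n); cv2.imwrite(f"pics/{n}0.png",im[:,:,::-1])
    print(n,get_calibration(n))
print(get_obs())
E
```

```text
side {'mtx': array([[397.80696807,   0.        , 258.00051548],
       [  0.        , 397.80696807, 186.65375777],
       [  0.        ,   0.        ,   1.        ]]), 'dist_coeffs': array([0.00808845, 0.        , 0.        , 0.        , 0.        ]), 'position': array([ 150.01453308, -749.61948987,  826.97562772]), 'attitude': array([-2.27690574,  0.02246487, -0.45471838])}
top {'mtx': array([[402.18221704,   0.        , 254.13575437],
       [  0.        , 402.18221704, 186.58628046],
       [  0.        ,   0.        ,   1.        ]]), 'dist_coeffs': array([-0.06989396,  0.        ,  0.        ,  0.        ,  0.        ]), 'position': array([ 337.15015   ,  -16.75537696, 1136.69247602]), 'attitude': array([-2.97612305,  0.03418173, -1.59002199])}
{'time': 0.1, 'joint_positions': array([ 1.07800949e+00,  3.42634594e-01,  1.52492781e+00,  1.53308005e-05,
        1.27539745e+00, -1.45954818e-01]), 'dq': array([ 0.00127765, -0.00212461, -0.00313983, -0.00169599, -0.00112699,
        0.00096132]), 'tau': array([ 1.39556254e-03, -4.32004380e+01, -2.44694567e+01,  7.17878644e-02,
        5.26623591e-02, -7.76259458e-05]), 'tool_pos': array([178.23589156, 493.43071215, 226.12183349]), 'tcp_rot': array([-3.14024212e+00, -2.13346070e-04,  2.79475601e+00]), 'contact_force': array([ 0.42681154, -0.56712107, -0.09150192]), 'moment': array([ 0.00592335, -0.03186417, -0.04630401]), 'finger_force': 0.0, 'grip_width': 91.59457974807938}
```

View pics/side0.png

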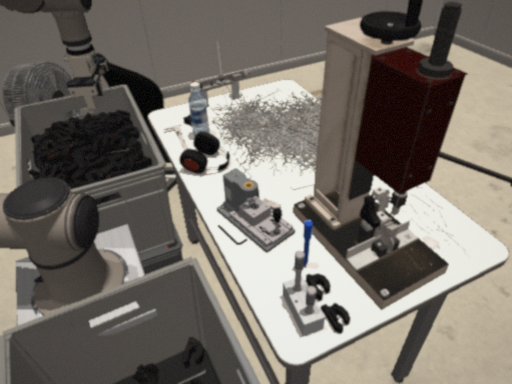

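View pics/top0.png

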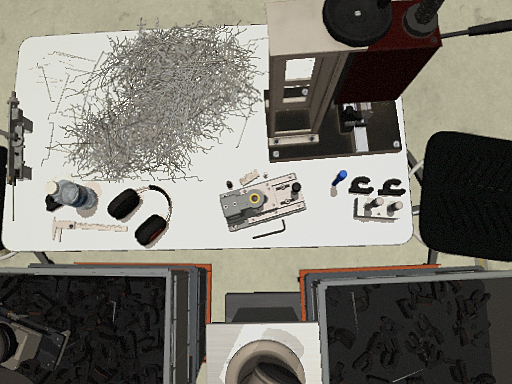

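The side view shows the rack at (303,305): tall steel pin at (299,262), short one at (311,295), and a blue look-alike behind at (308,235). In the top view the unit is at (262,203) with the brass bush at (255,198) and the knob at (296,188); the rack is at (378,207). Next is an enlarged crop of both.

```bash
cat > h.py <<'E'
import numpy as np, cv2
from scipy.spatial.transform import Rotation as R
from plant import *
def cam(n):
    c=get_calibration(n); return c["mtx"],c["dist_coeffs"],np.array(c["position"]),R.from_euler("xyz",c["attitude"]).as_matrix()
def ray(n,uv):
    K,d,p,A=cam(n); q=cv2.undistortPoints(np.array([[uv]],float),K,d)[0,0]
    v=A@np.array([q[0],q[1],1]); return p,v/np.linalg.norm(v)
def plane(n,uv,z):
    p,v=ray(n,uv); return p+v*(z-p[2])/v[2]
def tri(a,b):
    (p,v),(q,w)=ray("side",a),ray("top",b)
    s=np.linalg.lstsq(np.c_[v,-w],q-p,rcond=None)[0]; x,y=p+v*s[0],q+w*s[1]
    return (x+y)/2,np.linalg.norm(x-y)
def proj(n,P):
    K,d,p,A=cam(n); r=cv2.Rodrigues(A.T)[0]
    return cv2.projectPoints(np.array(P,float).reshape(-1,1,3),r,-A.T@p,K,d)[0][:,0]
E
python3 - <<'E'
from h import *
s=cv2.imread("pics/side0.png")[165:340,205:365]; t=cv2.imread("pics/top0.png")[160:245,210:410]
cv2.imwrite("pics/c1.png",cv2.resize(s,None,fx=3.4,fy=3.4,interpolation=2))
cv2.imwrite("pics/c2.png",cv2.resize(t,None,fx=4,fy=4,interpolation=2))
for z in (0,):
  for uv in [(413,152),(270,162),(354,220),(404,218),(221,231),(305,210)]: print(uv,plane("top",uv,z).round())
E
```

```text
(413, 152) [ 618. -445.    0.]
(270, 162) [599. -29.   0.]
(354, 220) [ 425. -261.    0.]
(404, 218) [ 427. -403.    0.]
(221, 231) [403. 115.   0.]
(305, 210) [ 457. -124.    0.]
```

View pics/c1.png

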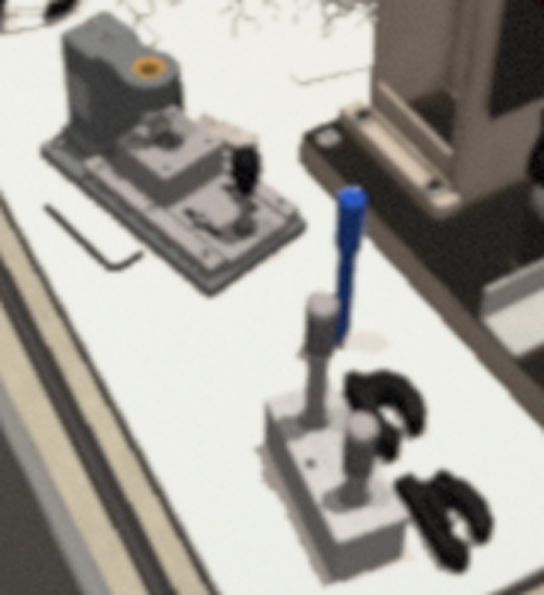

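View pics/c2.png

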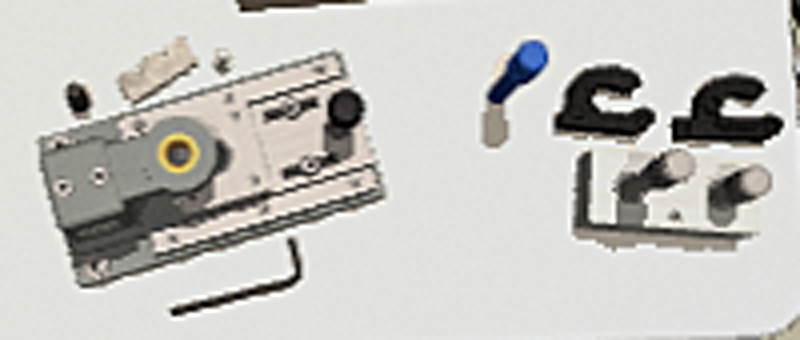

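Candidates for the long pin: the steel one in the left socket (side 300,253; top 380,201), the steel one in the right socket (side 311,287; top 397,205), and the blue one on the table (side 308,222; top 343,173). The left steel pin is the long one: it stands in the rack and its top is clearly higher. Next I measure it against its heights.

```bash
python3 - <<'E'
from h import *
S=cv2.imread("pics/side0.png");T=cv2.imread("pics/top0.png")
def cen(im,box,lo,hi):
    x0,y0,x1,y1=box; h=cv2.cvtColor(im[y0:y1,x0:x1],cv2.COLOR_BGR2HSV); m=cv2.inRange(h,lo,hi)
    n,l,st,c=cv2.connectedComponentsWithStats(m); i=1+np.argmax(st[1:,4]); 
    pts=cv2.findNonZero((l==i).astype(np.uint8)); hull=cv2.convexHull(pts); mm=cv2.moments(hull)
    return np.array([mm["m10"]/mm["m00"]+x0,mm["m01"]/mm["m00"]+y0]),st[i]
bs,a=cen(S,(235,175,265,195),(10,90,90),(35,255,255)); bt,b=cen(T,(240,185,270,212),(10,90,90),(35,255,255))
print("bush",bs,a,bt,b); g=tri(bs,bt); print(g, plane("top",bt,127),plane("side",bs,127))
ks,a=cen(S,(268,200,286,225),(0,0,0),(180,255,50)); kt,b=cen(T,(288,178,306,195),(0,0,0),(180,255,60))
print("knob",ks,a,kt,b,tri(ks,kt),plane("top",kt,113),plane("side",ks,95))
L=(205+323/3.4,165+300/3.4);Lt=(210+681/4,160+162/4)
print("long",tri(L,Lt),plane("top",Lt,173),plane("side",L,173))
L=(205+364/3.4,165+422/3.4);Lt=(210+756/4,160+180/4)
print("short",tri(L,Lt),plane("top",Lt,127),plane("side",L,127))
print("blue",tri((205+352/3.4,165+194/3.4),(210+534/4,160+55/4)))
# base corners, z=14 top crop
f=lambda u,v,z:plane("top",(210+u/4,160+v/4),z)[:2].round(1)
print("base",[f(*q,14) for q in [(40,138),(340,53),(383,190),(84,285)]])
print("rack",[f(*q,50) for q in [(582,150),(765,152),(757,233),(587,233)]])
print("boss",f(177,157,127),"column screws",f(64,187,131),f(99,175,131))
E
```

```text
bush [248.40740741 184.46296296] [ 9  7 10  6 46] [254.36090226 197.72932331] [10  8 10 10 54]
(array([477.39410125,  14.59364801, 127.59161353]), np.float64(0.7676263185470413)) [477.847031    14.50094358 127.        ] [477.28471665  15.30102368 127.        ]
knob [276.59317585 214.62992126] [ 5  9  8 13 72] [295.26255708 188.16666667] [ 3  5 10 12 71] (array([506.23148401, -92.59308117,  92.52619197]), np.float64(1.7689905268298838)) [502.08247702 -90.82296625 113.        ] [505.92877612 -94.94636963  95.        ]
long (array([ 457.17364196, -289.89913313,  173.21288775]), np.float64(0.10438325332959876)) [ 457.2497186  -289.97940832  173.        ] [ 457.22037771 -289.74015534  173.        ]
short (array([ 451.49234918, -350.49398548,  125.86513316]), np.float64(2.128343673067732)) [ 450.3598006  -349.69731205  127.        ] [ 452.07970693 -351.36014641  127.        ]
blue (array([ 528.49450005, -208.08581095,  159.02137901]), np.float64(1.5629508074982656))
base [array([505.1, 115.2]), array([560.9, -98.8]), array([ 462.5, -125.3]), array([400.8,  85. ])]
rack [array([ 482.5, -258. ]), array([ 478. , -382.7]), array([ 423. , -373.1]), array([ 426. , -258.1])]
boss [474.   14.9] column screws [456.   86.4] [463.1  64.2]
```

Request:
arm_command --gripper '[91.8,91.8,91.8,91.8,91.8]' --pt "-1 -0.87 0" --pt "-1 -0.87 0" --pt "-1 -0.87 0" --pt "-1 -0.87 0" --pt "-1 -0.87 0" --twist '[0,0,0,0,0]'

```text
time: 0.72
tool_pos: [259.3, 347.9, 226.5]
tcp_rot: [-3.141, -0.0, 2.795]
contact_force: [0.8, 0.1, 0.6]
grip_width: 91.9
finger_force: 0.0
```

Request:
arm_command --gripper '[91.8,91.8,91.8,91.8,91.8]' --pt "-1 -0.87 0" --pt "-1 -0.87 0" --pt "-1 -0.87 0" --pt "-1 -0.87 0" --pt "-1 -0.87 0" --twist '[0,0,0,0,0]'

```text
time: 1.35
tool_pos: [339.8, 203.2, 226.5]
tcp_rot: [-3.141, -0.0, 2.795]
contact_force: [0.4, 0.1, 0.7]
grip_width: 91.6
finger_force: 0.0
```

Request:
arm_command --gripper '[91.8,91.8,91.8,91.8,91.8]' --pt "-1 -0.87 0" --pt "-1 -0.87 0" --pt "-1 -0.87 0" --pt "-1 -0.87 0" --pt "-1 -0.87 0" --twist '[0,0,0,0,0]'

```text
time: 1.98
tool_pos: [420.4, 58.5, 226.5]
tcp_rot: [3.142, -0.001, 2.795]
contact_force: [0.4, 0.3, 0.4]
grip_width: 92.0
finger_force: 0.0
```

Request:
arm_command --gripper '[91.8,91.8,91.8,91.8,91.8]' --pt "-1 -0.87 0" --pt "-1 -0.87 0" --pt "-1 -0.87 0" --pt "-1 -0.87 0" --pt "-1 -0.87 0" --twist '[0,0,0,0,0]'

```text
time: 2.6
tool_pos: [501.0, -86.2, 226.3]
tcp_rot: [3.141, -0.001, 2.795]
contact_force: [-0.2, 0.2, -0.4]
grip_width: 92.1
finger_force: 0.0
```

Request:
arm_command --gripper '[91.8,91.8,91.8,91.8,91.8]' --pt "0 0 0" --pt "0 0 0" --pt "0 0 0" --pt "0 0 0" --pt "0 0 0" --twist '[1,1,1,1,1]'

```text
time: 3.22
tool_pos: [500.6, -85.2, 226.3]
tcp_rot: [-3.141, -0.001, 2.356]
contact_force: [0.7, 0.0, 0.4]
grip_width: 91.4
finger_force: 0.0
```

Request:
arm_command --gripper '[91.8,91.8,91.8,91.8,91.8]' --pt "0 0 0" --pt "0 0 0" --pt "0 0 0" --pt "0 0 0" --pt "0 0 0" --twist '[1,1,1,1,1]'

```text
time: 3.85
tool_pos: [500.6, -85.2, 226.3]
tcp_rot: [-3.141, -0.001, 1.919]
contact_force: [-0.4, 0.5, -0.9]
grip_width: 91.6
finger_force: 0.0
```

Request:
arm_command --gripper '[91.8,91.8,91.8,91.8,91.8]' --pt "0 0 0" --pt "-0.33 0.09 0" --pt "0 0 1" --pt "0 0 1" --pt "0 0 0.8" --twist '[1,0,0,0,0]'

```text
time: 4.47
tool_pos: [505.1, -93.1, 155.5]
tcp_rot: [-3.141, -0.0, 1.837]
contact_force: [1.0, 0.3, -0.7]
grip_width: 91.3
finger_force: 0.0
```

Request:
arm_command --gripper '[91.8,91.8,91.8,91.8,91.8]' --pt "0 0 0.8" --pt "0 0 0.8" --pt "0 0 0.8" --pt "0 0 0.7" --pt "0 0 0" --twist '[0,0,0,0,0]'

```text
time: 5.1
tool_pos: [504.4, -92.8, 78.0]
tcp_rot: [-3.139, -0.002, 1.836]
contact_force: [-0.7, -0.4, 0.4]
grip_width: 91.4
finger_force: 0.0
```

```bash
python3 - <<'E'
from h import *
s=capture("side");t=capture("top")
a=cv2.resize(s[160:260,205:315],None,fx=4,fy=4,interpolation=2)[:,:,::-1];b=cv2.resize(t[150:240,230:320],None,fx=4,fy=4,interpolation=2)[:,:,::-1]
c=np.zeros((400,800,3),np.uint8);c[:400,:440]=a;c[:360,440:800]=b
cv2.imwrite("pics/k1.png",c)
E
```

```text
(no output)
```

View pics/k1.png

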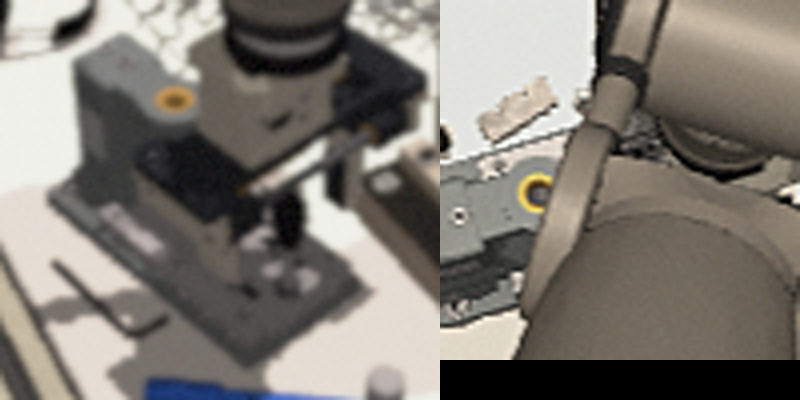

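The gripper straddles the knob (crop 288,220) with its body clear of the boss. Now I close on it.

Request:
arm_command --gripper '[20,20,20,20,20]' --pt "0 0 0" --pt "0 0 0" --pt "0 0 0" --pt "0 0 0" --pt "0 0 0" --twist '[0,0,0,0,0]'

```text
time: 5.82
tool_pos: [505.2, -92.7, 79.3]
tcp_rot: [3.141, 0.0, 1.835]
contact_force: [0.1, 0.4, 0.3]
grip_width: 46.4
finger_force: 0.0
```

Request:
arm_command --gripper '[20,20,20,20,20]' --pt "0 0 0" --pt "0 0 0" --pt "0 0 0" --pt "0 0 0" --pt "0 0 0" --twist '[0,0,0,0,0]'

```text
time: 6.45
tool_pos: [507.4, -92.2, 79.3]
tcp_rot: [3.137, 0.001, 1.835]
contact_force: [8.4, 2.6, -6.0]
grip_width: 24.2
finger_force: 30.0
```

Request:
arm_command --gripper '[20,20,20,20,20]' --pt "0 0.1 0" --pt "0.28 0 0" --pt "0.28 0 0" --pt "0.27 0 0" --pt "0 0 0" --twist '[0,0,0,0,0]'

```text
time: 7.08
tool_pos: [501.5, -70.8, 79.2]
tcp_rot: [-3.141, -0.001, 1.835]
contact_force: [-1.7, 1.4, 2.7]
grip_width: 23.7
finger_force: 30.0
```

Request:
arm_command --gripper '[20,20,20,91.8,91.8]' --pt "0 0 0" --pt "0 0 0" --pt "0 0 0" --pt "0 0 0" --pt "0 0 0" --twist '[0,0,0,0,0]'

```text
time: 7.7
tool_pos: [502.7, -72.3, 79.2]
tcp_rot: [3.14, 0.001, 1.835]
contact_force: [-0.5, 0.7, -0.2]
grip_width: 39.2
finger_force: 0.0
```

Request:
arm_command --gripper '[91.8,91.8,91.8,91.8,91.8]' --pt "0 0 0" --pt "0 0 0" --pt "0 0 0" --pt "0 0 0" --pt "0 0 -0.5" --twist '[0,0,0,0,0]'

```text
time: 8.32
tool_pos: [501.5, -71.8, 91.5]
tcp_rot: [-3.14, -0.001, 1.835]
contact_force: [-0.6, 0.6, 0.3]
grip_width: 88.7
finger_force: 0.0
```

Request:
arm_command --gripper '[91.8,91.8,91.8,91.8,91.8]' --pt "0 0 -1" --pt "0 0 -1" --pt "0 0 -1" --pt "0 0 -1" --pt "0 0 -1" --twist '[0,0,0,0,0]'

```text
time: 8.95
tool_pos: [502.1, -72.0, 218.5]
tcp_rot: [3.141, 0.0, 1.835]
contact_force: [1.1, -0.8, -0.2]
grip_width: 91.8
finger_force: 0.0
```

Request:
arm_command --gripper '[91.8,91.8,91.8,91.8,91.8]' --pt "-1 -0.5 0" --pt "-1 -0.5 0" --pt "-1 -0.5 0" --pt "-1 -0.5 0" --pt "-1 -0.5 0" --twist '[0,0,0,0,0]'

```text
time: 9.57
tool_pos: [474.2, -209.8, 217.7]
tcp_rot: [3.141, 0.001, 1.835]
contact_force: [-0.0, -0.2, -0.5]
grip_width: 91.6
finger_force: 0.0
```

Request:
arm_command --gripper '[91.8,91.8,91.8,91.8,91.8]' --pt "-1 -0.5 0" --pt "-1 -0.5 0" --pt "-0.95 -0.5 0" --pt "0 0 0" --pt "0 0 0" --twist '[0,0,0,1,1]'

```text
time: 10.2
tool_pos: [457.3, -290.4, 217.5]
tcp_rot: [3.141, 0.0, 1.657]
contact_force: [-0.8, -0.5, 0.1]
grip_width: 92.0
finger_force: 0.0
```

Request:
arm_command --gripper '[91.8,91.8,91.8,91.8,91.8]' --pt "0 0 0" --pt "0 0 0" --pt "0 0 0" --pt "0 0 0" --pt "0 0 0" --twist '[1,1,0,0,0]'

```text
time: 10.82
tool_pos: [457.5, -289.9, 216.9]
tcp_rot: [3.141, 0.0, 1.487]
contact_force: [-0.3, 0.6, 0.5]
grip_width: 92.0
finger_force: 0.0
```

```bash
python3 - <<'E'
from h import *
s=capture("side");t=capture("top")
cv2.imwrite("pics/s2.png",s[:,:,::-1]);cv2.imwrite("pics/t2.png",t[:,:,::-1])
a=cv2.resize(s[160:350,205:365],None,fx=2.5,fy=2.5,interpolation=2)[:,:,::-1];b=cv2.resize(t[150:250,215:315],None,fx=4,fy=4,interpolation=2)[:,:,::-1]
c=np.zeros((475,800,3),np.uint8);c[:475,:400]=a;c[:400,400:800]=b
cv2.imwrite("pics/k2.png",c)
th=np.deg2rad(15.5);g=np.array([477.5,14.7])
for c in(-4,0,4):
  P=[[*(g+(90+c)*np.array([np.sin(th),-np.cos(th)])),z] for z in(72,97,113)]
  print(c,proj("side",P).round(1).tolist(),proj("top",P).round(1).tolist())
E
```

```text
-4 [[270.1, 215.2], [270.0, 208.5], [270.0, 204.0]] [[285.8, 191.4], [286.2, 190.0], [286.5, 189.0]]
0 [[271.1, 216.0], [271.1, 209.2], [271.1, 204.8]] [[287.2, 191.0], [287.7, 189.5], [288.0, 188.5]]
4 [[272.1, 216.7], [272.1, 210.0], [272.1, 205.6]] [[288.6, 190.6], [289.1, 189.1], [289.4, 188.1]]
```

View pics/k2.png

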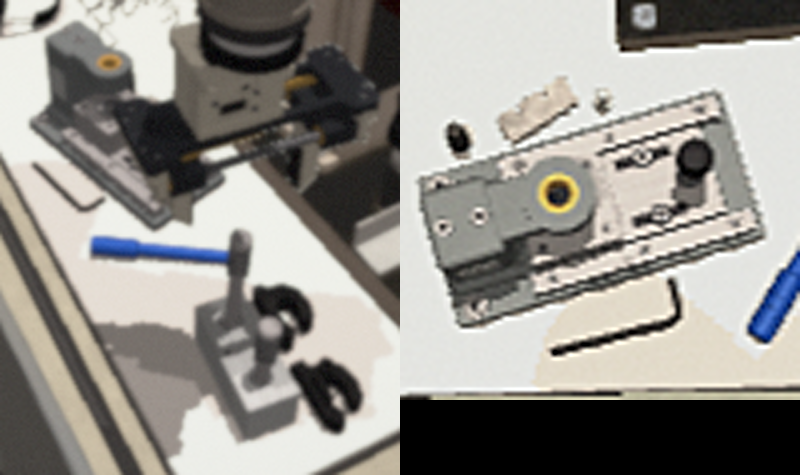

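The blue look-alike has toppled at some point and lies on the table (side crop 95–235, 245–257; its thick end at top crop 765,330). It isn't a listed object, but I need to know that it won't interfere. The knob is at top crop (694,157), close to where c=0 predicts. I'll measure both.

```bash
python3 - <<'E'
from h import *
for n in("side","top"):
    im=cv2.imread(f"pics/{n[0]}2.png");h=cv2.cvtColor(im,cv2.COLOR_BGR2HSV);m=cv2.inRange(h,(105,150,50),(130,255,255))
    k,l,st,c=cv2.connectedComponentsWithStats(m); 
    for i in range(1,k):
        if st[i,4]>30:
            p=np.argwhere(l==i)[:,::-1]; a,b=p[p[:,0].argmin()],p[p[:,0].argmax()]
            print(n,st[i],a,b,plane(n,a,8).round(),plane(n,b,8).round())
T=cv2.imread("pics/t2.png")
x0,y0,x1,y1=280,180,300,198
m=cv2.inRange(cv2.cvtColor(T[y0:y1,x0:x1],cv2.COLOR_BGR2HSV),(0,0,0),(180,255,60))
k,l,st,c=cv2.connectedComponentsWithStats(m);print(st,c+[x0,y0])
E
```

```text
side [242 256  54   9 211] [242 257] [295 262] [ 393. -115.    8.] [ 508. -193.    8.]
top [302 187  30  49 250] [302 231] [331 187] [ 398. -113.    8.] [ 520. -200.    8.]
[[  0   0  20  18 277]
 [  6   1   2   1   2]
 [ 10   1   1   1   1]
 [ 12   0   3   1   3]
 [  0   3   2   1   2]
 [  3   2   2   1   2]
 [  4   5   9  12  69]
 [  0   7   2   2   4]] [[290.09747292 188.33935018]
 [286.5        181.        ]
 [290.         181.        ]
 [293.         180.        ]
 [280.5        183.        ]
 [283.5        182.        ]
 [287.98550725 190.24637681]
 [280.5        187.5       ]]
```

Request:
arm_command --gripper '[91.8,91.8,91.8,91.8,91.8]' --pt "0 0 0.8" --pt "0 0 0.8" --pt "0 0 0.8" --pt "0 0 0.6" --pt "0 0 0.5" --twist '[0,0,0,0,0]'

```text
time: 11.55
tool_pos: [457.5, -289.9, 128.5]
tcp_rot: [-3.142, -0.0, 1.486]
contact_force: [-0.2, 0.3, -0.5]
grip_width: 91.4
finger_force: 0.0
```

Request:
arm_command --gripper '[15,15,15,15,15]' --pt "0 0 0" --pt "0 0 0" --pt "0 0 0" --pt "0 0 0" --pt "0 0 0" --twist '[0,0,0,0,0]'

```text
time: 12.18
tool_pos: [457.6, -290.0, 129.4]
tcp_rot: [3.141, 0.0, 1.486]
contact_force: [0.2, -0.7, 0.5]
grip_width: 46.4
finger_force: 0.0
```

Request:
arm_command --gripper '[15,15,15,15,15]' --pt "0 0 0" --pt "0 0 0" --pt "0 0 0" --pt "0 0 0" --pt "0 0 0" --twist '[0,0,0,0,0]'

```text
time: 12.8
tool_pos: [457.4, -289.9, 129.2]
tcp_rot: [-3.141, -0.0, 1.486]
contact_force: [-0.0, -1.3, 0.9]
grip_width: 19.4
finger_force: 30.0
```

Request:
arm_command --gripper '[15,15,15,15,15]' --pt "0 0 -0.3" --pt "0 0 -0.6" --pt "0 0 -0.8" --pt "0 0 -0.8" --pt "0 0 -0.8" --twist '[0,0,0,0,0]'

```text
time: 13.42
tool_pos: [457.6, -289.9, 213.4]
tcp_rot: [3.141, 0.0, 1.486]
contact_force: [-0.8, -0.3, -3.1]
grip_width: 19.7
finger_force: 30.0
```

Request:
arm_command --gripper '[15,15,15,15,15]' --pt "0 0 -0.8" --pt "0 0 -0.8" --pt "0 0 -0.5" --pt "0 0 0" --pt "0 0 0" --twist '[0,0,0,0,0]'

```text
time: 14.05
tool_pos: [457.2, -289.7, 263.5]
tcp_rot: [-3.141, -0.001, 1.486]
contact_force: [-0.4, -1.6, -1.9]
grip_width: 19.3
finger_force: 30.0
```

```bash
python3 - <<'E'
from h import *
s=capture("side");t=capture("top");o=get_obs();print(o["tool_pos"],o["tcp_rot"])
cv2.imwrite("pics/s3.png",s[:,:,::-1])
cv2.imwrite("pics/k3.png",cv2.resize(s[190:310,245:365],None,fx=4.9,fy=4.9,interpolation=2)[:,:,::-1])
x,y,z=457.5,-290,264
print(proj("side",[[x,y,z-114],[x,y,z-6],[x,y,z+44]]).round(1))
E
```

```text
[ 457.16042301 -289.67242712  263.29414154] [-3.14018108e+00 -1.12558045e-03  1.48578896e+00]
[[299.7 260.3]
 [302.2 225.2]
 [303.5 206.7]]
```

View pics/k3.png

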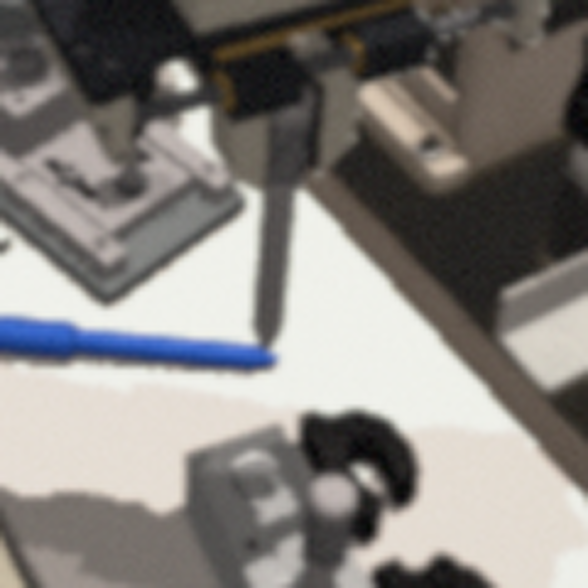

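The nose is seen at (299.3,260.4) against a prediction of (299.7,260.3), so the pin hangs straight and hasn't slipped. Now I carry it over to the bush.

Request:
arm_command --gripper '[15,15,15,15,15]' --pt "0.6 0 0" --pt "1 0 0" --pt "1 0 0" --pt "1 0 0" --pt "1 0 0" --twist '[0,0,0,0,0]'

```text
time: 14.78
tool_pos: [467.1, -173.5, 264.0]
tcp_rot: [-3.141, -0.001, 1.486]
contact_force: [0.3, -0.3, -2.9]
grip_width: 19.7
finger_force: 30.0
```

Request:
arm_command --gripper '[15,15,15,15,15]' --pt "1 0 0" --pt "1 0 0" --pt "1 0 0" --pt "1 0 0" --pt "1 0 0" --twist '[0,0,0,0,0]'

```text
time: 15.4
tool_pos: [477.4, -49.0, 264.0]
tcp_rot: [-3.141, -0.001, 1.486]
contact_force: [-0.5, 0.4, -2.5]
grip_width: 19.1
finger_force: 30.0
```

Request:
arm_command --gripper '[15,15,15,15,15]' --pt "1 0 0" --pt "1 -0.1 0" --pt "0.6 -0.12 0" --pt "0 0 0" --pt "0 0 0" --twist '[0,0,0,0,0]'

```text
time: 16.02
tool_pos: [477.8, 14.0, 264.2]
tcp_rot: [3.141, 0.0, 1.486]
contact_force: [0.1, 0.4, -1.9]
grip_width: 19.4
finger_force: 30.0
```

```bash
python3 - <<'E'
from h import *
s=capture("side");o=get_obs();p=o["tool_pos"];print(p,o["tcp_rot"])
cv2.imwrite("pics/k4.png",cv2.resize(s[120:240,200:320],None,fx=4.9,fy=4.9,interpolation=2)[:,:,::-1])
print(proj("side",[p-[0,0,114],p-[0,0,6],[477.5,14.7,127],[477.5,14.7,140]]).round(1))
E
```

```text
[477.89385584  13.81956143 264.17887672] [3.14157760e+00 2.41817025e-04 1.48517479e+00]
[[248.5 178.1]
 [246.9 144.9]
 [248.6 184.6]
 [248.4 180.9]]
```

View pics/k4.png

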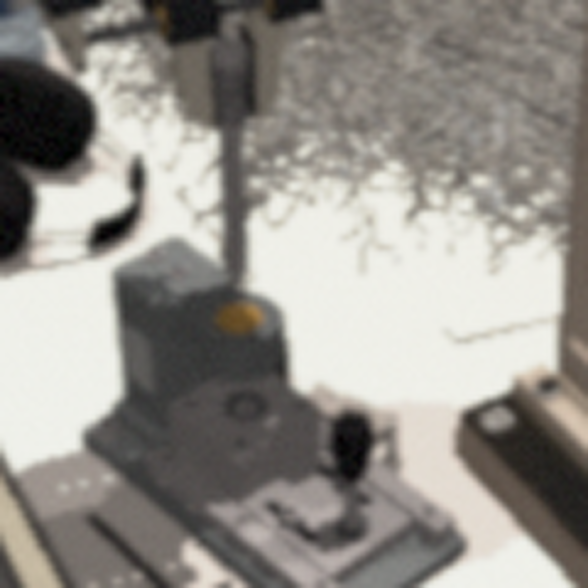

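The nose is at crop (235,285) and the bush centre at (240,318), so they line up within 1–2 mm, inside the taper's capture range. Lowering in steps while watching the force.

Request:
arm_command --gripper '[15,15,15,15,15]' --pt "0.02 0.02 0.5" --pt "0 0 0.4" --pt "0 0 0.2" --pt "0 0 0.2" --pt "0 0 0" --twist '[0,0,0,0,0]'

```text
time: 16.7
tool_pos: [478.3, 14.9, 231.4]
tcp_rot: [-3.141, -0.0, 1.486]
contact_force: [0.2, 1.2, -3.1]
grip_width: 19.7
finger_force: 30.0
```

Request:
arm_command --gripper '[15,15,15,15,15]' --pt "0 0 0.15" --pt "0 0 0.15" --pt "0 0 0.1" --pt "0 0 0" --pt "0 0 0" --twist '[0,0,0,0,0]'

```text
time: 17.32
tool_pos: [478.4, 14.9, 221.8]
tcp_rot: [3.141, -0.0, 1.486]
contact_force: [-1.7, -1.0, -2.7]
grip_width: 19.2
finger_force: 30.0
```

Request:
arm_command --gripper '[15,15,15,15,15]' --pt "0 0 0.3" --pt "0 0 0.3" --pt "0 0 0.3" --pt "0 0 0.3" --pt "0 0 0.2" --twist '[0,0,0,0,0]'

```text
time: 17.95
tool_pos: [478.3, 15.0, 186.1]
tcp_rot: [-3.141, -0.0, 1.486]
contact_force: [-0.3, -0.3, -2.7]
grip_width: 19.3
finger_force: 30.0
```

Request:
arm_command --gripper '[15,15,15,15,15]' --pt "0 0 0.2" --pt "0 0 0.2" --pt "0 0 0.15" --pt "0 0 0.15" --pt "0 0 0" --twist '[0,0,0,0,0]'

```text
time: 18.58
tool_pos: [478.3, 14.9, 169.0]
tcp_rot: [-3.141, -0.0, 1.486]
contact_force: [0.3, 0.0, -3.6]
grip_width: 19.4
finger_force: 30.0
```

Request:
arm_command --gripper '[15,15,15,15,15]' --pt "0 0 0.2" --pt "0 0 0.2" --pt "0 0 0.15" --pt "0 0 0.15" --pt "0 0 0" --twist '[0,0,0,0,0]'

```text
time: 19.2
tool_pos: [478.3, 14.9, 151.2]
tcp_rot: [-3.141, -0.0, 1.486]
contact_force: [0.2, 0.4, -5.0]
grip_width: 19.5
finger_force: 30.0
```

Request:
arm_command --gripper '[15,15,15,15,15]' --pt "0 0 0.15" --pt "0 0 0.15" --pt "0 0 0.05" --pt "0 0 0" --pt "0 0 0" --twist '[0,0,0,0,0]'

```text
time: 19.82
tool_pos: [478.3, 15.0, 142.8]
tcp_rot: [-3.141, -0.0, 1.486]
contact_force: [-0.6, -0.1, -3.3]
grip_width: 19.3
finger_force: 30.0
```

```bash
python3 - <<'E'
from h import *
s=capture("side");o=get_obs();p=o["tool_pos"];print(p,o["tcp_rot"],o["contact_force"],o["moment"])
cv2.imwrite("pics/k5.png",cv2.resize(s[120:240,200:320],None,fx=4.9,fy=4.9,interpolation=2)[:,:,::-1])
print(proj("side",[p-[0,0,6]]))
E
```

```text
[478.31306192  14.96822356 142.73338212] [-3.14122049e+00 -1.63164155e-04  1.48582812e+00] [-0.1211768   0.23769928 -4.04545529] [-0.19066827  0.13886517  0.00413727]
[[248.66553111 181.68174447]]
```

View pics/k5.png

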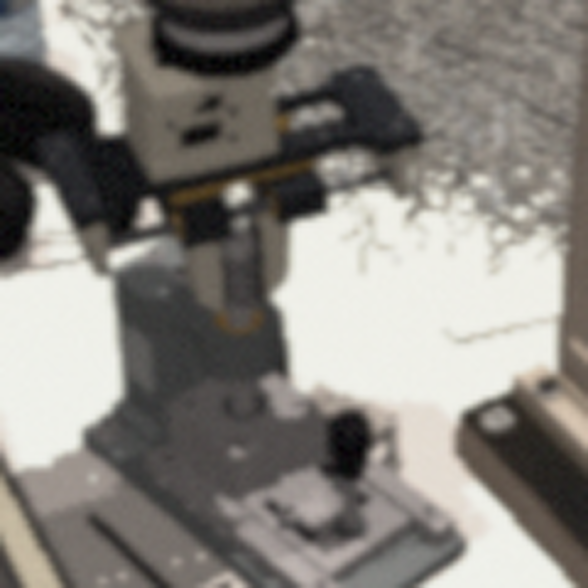

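The grip stands just above the brass bush (crop 240,318) and the nose went down without resistance, so I'm handing in.

```bash
python3 -c "
from plant import *
print(close_job())"
```

```text
the job is handed in; nothing more can be done
None
```

The job is handed in (no verdict returned): the carriage is pushed in, and the long pin is held upright through the guide bush and about 33 mm into the die bush, its shoulder about 10 mm above the guide bush; the short pin stayed in the rack, but the blue look-alike, which was to be left alone, toppled during my early moves and now lies flat on the table between the unit and the rack.

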